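# Open the sauce pots and line up their lids

### The job

Open the four sauce pots for filling: take each lid off and, without dropping it, lay it flat, knob up, in the lid rack, one lid to a bay, so that the lids lie in the same left-to-right order as their pots stand. Leave the two mugs where they are.

Things in the scene. Friction and masses are not known exactly. Their poses are not given: they have to be found in the camera images.
- lid_red_knob (a point): Loose flat round steel lid of the red pot, 92 mm across, about 90 g. This point: centre of its red knob, an upright cylinder 30 mm across, 30 mm tall, on the lid's axis (z up). Top of the 3 mm disc is 23 mm below this point; under it a plug 74 mm across, 8 mm deep (underside 34 mm below this point) hangs in the pot's mouth with 5 mm play. At the start 130 mm above the counter.
- lid_yellow_knob (a point): Loose flat round steel lid of the yellow pot, 92 mm across, about 90 g. This point: centre of its yellow knob, an upright cylinder 30 mm across, 30 mm tall, on the lid's axis (z up). Top of the 3 mm disc is 23 mm below this point; under it a plug 74 mm across, 8 mm deep (underside 34 mm below this point) hangs in the pot's mouth with 5 mm play. At the start 130 mm above the counter.
- lid_green_knob (a point): Loose flat round steel lid of the green pot, 92 mm across, about 90 g. This point: centre of its green knob, an upright cylinder 30 mm across, 30 mm tall, on the lid's axis (z up). Top of the 3 mm disc is 23 mm below this point; under it a plug 74 mm across, 8 mm deep (underside 34 mm below this point) hangs in the pot's mouth with 5 mm play. At the start 130 mm above the counter.
- lid_blue_knob (a point): Loose flat round steel lid of the blue pot, 92 mm across, about 90 g. This point: centre of its blue knob, an upright cylinder 30 mm across, 30 mm tall, on the lid's axis (z up). Top of the 3 mm disc is 23 mm below this point; under it a plug 74 mm across, 8 mm deep (underside 34 mm below this point) hangs in the pot's mouth with 5 mm play. At the start 130 mm above the counter.
- pot_red: Steel sauce pot with a red rubber collar near its top, standing fixed in the caddy. 90 mm across (collar 101 mm), 100 mm tall, open at the top under its lid, mouth 84 mm wide inside. Origin at the centre of its underside, 4 mm above the counter.
- pot_yellow: Steel sauce pot with a yellow rubber collar near its top, standing fixed in the caddy. 90 mm across (collar 101 mm), 100 mm tall, open at the top under its lid, mouth 84 mm wide inside. Origin at the centre of its underside, 4 mm above the counter.
- pot_green: Steel sauce pot with a green rubber collar near its top, standing fixed in the caddy. 90 mm across (collar 101 mm), 100 mm tall, open at the top under its lid, mouth 84 mm wide inside. Origin at the centre of its underside, 4 mm above the counter.
- pot_blue: Steel sauce pot with a blue rubber collar near its top, standing fixed in the caddy. 90 mm across (collar 101 mm), 100 mm tall, open at the top under its lid, mouth 84 mm wide inside. Origin at the centre of its underside, 4 mm above the counter.
- caddy: Low steel frame, fixed, that holds the four pots in a row. 118 mm by 463 mm, walls 45 mm high. Origin at the centre of its underside, on the counter; its y axis runs along the row to the left as the robot sees it, and the four pots stand at y = +172.5, +57.5, -57.5 and -172.5 mm.
- lid_rack: Lid rack, fixed: shallow empty metal tray, 122 by 463 mm, four bays in a row, each 116 by 112 mm inside. Floor 3 mm thick; rim and dividers 18 mm high. Origin: centre of its underside, on the counter; y runs along the row, to the left seen from the robot; bay centres at x = 0, y = +172.5, +57.5, -57.5, -172.5 mm. A lid flat in a bay has its knob centre 37 mm above the counter.
- mug_left: Steel drinking mug, 74 mm across and 85 mm tall, upright on the counter to the left of the work. Not part of the job. Origin at the centre of its underside.
- mug_right: Steel drinking mug, 74 mm across and 85 mm tall, upright on the counter to the right of the work. Not part of the job. Origin at the centre of its underside.
Not all that is in view belongs to the job. What is shaped like the part that bears lid_yellow_knob but brown or pink is not meant.

How it is judged:
By the outcome, as a careful person would: the job done as asked, in the order asked, and still so for the second after the job is handed in, with the robot touching nothing.
It also fails if it takes over 99 s, if anything falls off the work surface, if the arm or the gripper's body presses on something with over 40 N, if the wrist force passes 120 N, or if a joint passes its speed limit or range.

### The arm

A 6-joint arm with a two-finger parallel gripper is mounted at the origin on the work surface. World frame = base frame: x ahead of the robot, y to its left, z up, the work surface at z = 0. Lengths are in mm, angles in degrees, forces in N, time in s.
With the tool pointing down it reaches from about 350 to 850 mm from the base axis. Payload 8.1 kg.
Tool frame: the origin (TCP) lies at the very end of the fingers, on their centre line; the grasp point (between the pads) lies 19 mm behind it (tcp_to_grasp is the distance from the TCP to the grasp point, in mm); z points along the fingers, x is the direction in which the jaws open and shut, and the axes are right-handed (so a half turn about z gives the same grasp; the last joint's range is limited). The gripper opens to 85 mm and grips with 20 to 120 N. Pads are 22 mm wide; open, the fingers measure 114 mm over their backs; the gripper's body (76 mm by 85 mm) begins 54 mm behind the grasp point. The pads swing forward as they close: fully open they stand 13 mm farther back than shut.
Start: joints at [-80.81, 7.471, 85.268, -0, 87.261, -4.893], TCP at [146.02, -581.965, 231.292] pointing down, gripper open.
Joint ranges: [-169.43, 169.43], [-51.17, 129.36], [1.28, 143.12], [-76.62, 256.62], [0, 156.53], [-152.29, 152.29]. Speed limits (degrees/s): [136.94, 136.94, 159.86, 180, 180, 180].

### API

Orientations are given as [roll, pitch, yaw] about the fixed x, y, z axes, in that order (R = Rz(yaw) Ry(pitch) Rx(roll)).
In Python, from bench import * gives the robot as it stands. The module is installed in compiled form; this text tells all that it offers.
- The arm moves only by the tool apply_moves, never from a script. Its argument "targets" is text: rows parted by semicolons, each of 7 numbers parted by spaces: the turn, a rotation vector about the tool's x, y, z in rad, then the shift along the tool's x, y, z in cm, then the finger opening in cm, from 0 to 8.54. A call has exactly 5 rows; each row is the pose to reach, as a shift and turn from the pose commanded when the call began, along the tool's axes at that moment; what a row does not reach only later rows make up. A row lasts 1/10 s, in which the tool goes at most 50 mm and 8.59 degrees, less where a joint would pass 70% of its speed; a pose out of reach is approached as far as the arm can. A call with a gripper value outside its range is refused whole. The fingers move at their own pace and stop on an object; "force" is the grip in N (left out, the last holds). Time passes only in rows, so rows that repeat a pose let the fingers close, or fill a call up. It gives the time, the measured TCP pose, the force and the opening at its end, in the units of the state.
- sense(): the state, without advancing time (a new reading comes with each control period).
- snapshot(name): name is "side" or "top" or "wrist"; returns the picture (420x560x3 uint8, red, green, blue); there is no depth.
- camera_model(name): a dict with "fx", "fy", "cx", "cy" (pixels), "position" and "attitude" of the camera in the world; the wrist camera has in their place "T_tool_cam" (4x4, takes a point from camera to tool coordinates, whose origin is the TCP and whose axes are the tool frame's). Camera axes: x right, y up, looking along -z (the intrinsics and any distortion apply to the point x, -y, -z); pixel columns grow to the right and rows downward; lengths in mm; the calibration is good to about 2 mm. A picture is of the moment at which its call begins: read the wrist's pose just before it. camera_model takes no time and is no camera call.
- hand_in(): hands the job in, once; it reports no verdict.
Trained networks look in the newest picture that a camera, given by its name, has taken for a name from the list of things; names that differ only in an ending like _2 or _b are one class to them, and where a whole thing is asked for, a point or a joint stands for the part that bears it (a point fixed in the world has none). Each returns a list of dicts, best first, with "confidence" (0 to 1); they miss things now and then, are a little off and sometimes report something else, mostly with a low value. They report only what shows in the picture. A call takes as long as a camera call. They do not tell look-alikes from the thing itself.
- recognise(camera, query): "at" ([row, column] in pixels, amid what is visible of it).
- place_of(camera, query): "at" ([row, column] in pixels: a listed point, or the origin of a listed thing).
The state is a dict: "time": time; "joint_pos": joint angles; "qd": joint speeds; "joint_efforts": joint torques, N m; "tool_pos": TCP position; "tcp_rot": TCP orientation; "ft_force": force on the tool from outside, world axes, zero at the start; "wrist_torque": the same for the moment, N m; "finger_gap": finger opening in mm.
Only numpy, scipy, OpenCV 4.12 (cv2) and the standard library are available. Lean on these libraries where they do the work, as an engineer would, in place of code of your own. Each camera call takes 0.05 s, during which the arm holds its last target. There are 200 camera calls.

## Working session

There is one attempt and no reset: what is moved stays moved. The work goes in short steps, Python scripts to look and compute and a tool call to move; the robot and the scene stay as the last step left them, time stands still between calls to the robot, and variables do not carry over. Pictures are saved under pics/ and viewed, about 12 in all and at most 16, crops included, and the job is handed in when it is done.

Besides the shell and the picture viewer there is one more tool, called after "Request:" in YAML: its name, and indented under it one key for each argument. apply_moves: Moves the arm, as the interface text tells. Its arguments: {"type":"object","properties":{"targets":{"type":"string"},"force":{"type":"number"}},"required":["targets"]}

```bash
mkdir -p pics; ls; cat > h.py <<'E'
from bench import *
import numpy as np, cv2
def cam(n):
    return camera_model(n)
E
python3 - <<'E'
from h import *
s=sense(); print(s)
for n in ("top","side","wrist"): print(n,camera_model(n))
a=snapshot("top"); b=snapshot("side")
cv2.imwrite("pics/top0.png",a[:,:,::-1]); cv2.imwrite("pics/side0.png",b[:,:,::-1])
for q in ["lid_red_knob","lid_yellow_knob","lid_green_knob","lid_blue_knob","lid_rack","caddy","pot_red","pot_yellow","pot_green","pot_blue"]:
    for c in("top","side"):
        print(q,c,[(np.round(r["at"],1).tolist(),round(r["confidence"],2)) for r in place_of(c,q)][:4])
E
```

```text
pics
{'time': 0.0, 'joint_pos': array([-8.08076423e+01,  7.51538020e+00,  8.53295316e+01,  2.52115333e-04,
        8.72608969e+01, -4.89181153e+00]), 'qd': array([ 0.09788954,  0.04191922, -0.13575398, -0.04004226, -0.00937682,
       -0.112406  ]), 'joint_efforts': array([ 1.95726127e-03, -5.69402111e+01, -5.00543475e+01, -9.29852445e-05,
        1.49800954e-02, -1.77044666e-05]), 'tool_pos': array([ 145.95642416, -581.41262691,  230.23917092]), 'tcp_rot': array([-1.79990726e+02,  1.05401825e-01, -7.59158345e+01]), 'ft_force': array([ 0.08719842, -0.61698659,  0.2608739 ]), 'wrist_torque': array([0.0223084 , 0.03700323, 0.00447405]), 'finger_gap': 85.56629670113821}
top {'fx': 544.0815916651723, 'fy': 544.0815916651723, 'cx': 275.6016340494488, 'cy': 219.0715129744041, 'position': array([ 365.79227729,  -18.93354989, 1663.83632193]), 'attitude': array([  9.64325902,   1.24172536, -89.94562454])}
side {'fx': 539.6611055984721, 'fy': 539.6611055984721, 'cx': 273.5313464934407, 'cy': 200.2085046481882, 'position': array([ 207.06668994,  783.7901083 , 1167.5267913 ]), 'attitude': array(
[... 813 characters left out ...]
en_knob top [([213.0, 306.4], 0.75)]
lid_green_knob side [([186.1, 281.3], 0.94)]
lid_blue_knob top [([210.2, 338.8], 0.75), ([225.4, 281.5], 0.71)]
lid_blue_knob side [([155.8, 299.2], 0.72)]
lid_rack top [([285.6, 277.0], 0.81)]
lid_rack side [([260.9, 331.3], 0.95), ([190.5, 293.4], 0.43)]
caddy top [([221.4, 281.8], 0.67)]
caddy side [([228.0, 269.2], 0.8), ([214.3, 280.1], 0.47)]
pot_red top [([222.8, 225.2], 0.69)]
pot_red side [([278.6, 239.7], 0.84)]
pot_yellow top [([224.2, 263.9], 0.64)]
pot_yellow side [([244.9, 261.1], 0.98)]
pot_green top [([219.2, 302.8], 0.5), ([227.0, 225.4], 0.34)]
pot_green side []
pot_blue top [([217.8, 338.0], 0.54)]
pot_blue side [([188.4, 297.2], 0.95)]
```

View pics/top0.png

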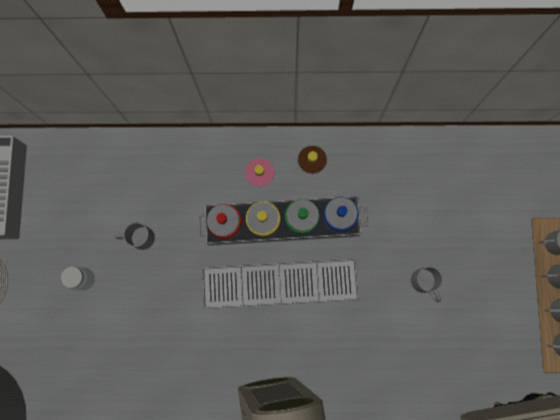

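View pics/side0.png

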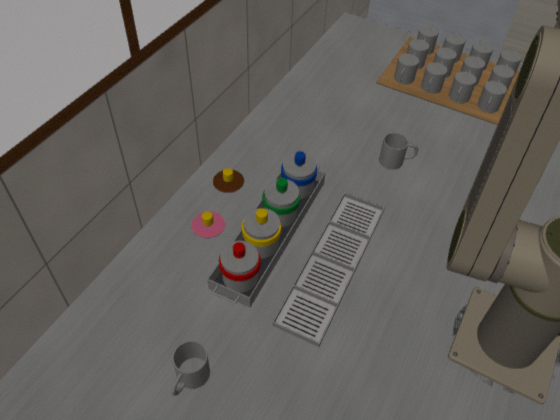

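```bash
cat > h.py <<'E'
from bench import *
import numpy as np, cv2
from scipy.spatial.transform import Rotation as R
def ray(n,rc,state=None):
    m=camera_model(n)
    d=np.array([(rc[1]-m["cx"])/m["fx"],-(rc[0]-m["cy"])/m["fy"],-1.])
    if n=="wrist":
        T=m["T_tool_cam"]; Rt=R.from_euler("xyz",state["tcp_rot"],degrees=True).as_matrix()
        return state["tool_pos"]+Rt@T[:3,3], Rt@T[:3,:3]@d
    return m["position"], R.from_euler("xyz",m["attitude"],degrees=True).as_matrix()@d
def at_z(n,rc,z,state=None):
    p,d=ray(n,rc,state); return np.round(p+d*(z-p[2])/d[2],1)
def proj(n,P,state=None):
    m=camera_model(n)
    if n=="wrist":
        T=m["T_tool_cam"]; Rt=R.from_euler("xyz",state["tcp_rot"],degrees=True).as_matrix()
        p=state["tool_pos"]+Rt@T[:3,3]; M=Rt@T[:3,:3]
    else: p=m["position"]; M=R.from_euler("xyz",m["attitude"],degrees=True).as_matrix()
    c=M.T@(np.asarray(P,float)-p)
    return np.array([m["cy"]+m["fy"]*c[1]/c[2], m["cx"]-m["fx"]*c[0]/c[2]])
E
python3 - <<'E'
from h import *
for n,t,s,z in [("red",(218.6,221.5),(249.8,234.4),130),("yel",(213.6,259.7),(217,261.7),130),("grn",(213,306.4),(186.1,281.3),130),("blu",(210.2,338.8),(155.8,299.2),130),
 ("rack",(285.6,277),(260.9,331.3),0),("caddy",(221.4,281.8),(228,269.2),0),("pr",(222.8,225.2),(278.6,239.7),4),("py",(224.2,263.9),(244.9,261.1),4),("pg",(219.2,302.8),(219.2,280),4),("pb",(217.8,338),(188.4,297.2),4)]:
    print(n,at_z("top",t,z),at_z("side",s,z))
E
```

```text
red [628.2 169.7 130. ] [636.6 174.3 130. ]
yel [642.5  60.2 130. ] [631.8  56.  130. ]
grn [643.8 -73.6 130. ] [640.4 -59.2 130. ]
blu [ 651.7 -166.3  130. ] [ 652.9 -182.4  130. ]
rack [443.4  13.    0. ] [ 4.534e+02 -4.000e-01  0.000e+00]
caddy [641.2  -1.8   0. ] [647.6 -12.2   0. ]
pr [636.6 173.5   4. ] [629.4 168.9   4. ]
py [631.9  53.5   4. ] [636.2  50.8   4. ]
pg [647.2 -66.8   4. ] [635.8 -51.4   4. ]
pb [ 651.3 -175.5    4. ] [ 648.8 -177.3    4. ]
```

The top view shows the pots from left to right as red (220,222), yellow (216,262), green (214,303) and blue (211,342). The rack is at rows 262–305 and columns 204–356. The brown and pink lids behind, at about (157,312) and (171,259), are decoys. Next I'll refine the positions by colour.

```bash
cat >> h.py <<'E'
HUE={"red":[(0,8),(172,180)],"yellow":[(22,35)],"green":[(45,80)],"blue":[(105,130)]}
def blobs(img,col,smin=150,vmin=50):
    h=cv2.cvtColor(img,cv2.COLOR_RGB2HSV); m=np.zeros(h.shape[:2],np.uint8)
    for a,b in HUE[col]: m|=cv2.inRange(h,(a,smin,vmin),(b,255,255))
    n,l,st,c=cv2.connectedComponentsWithStats(m)
    return [(int(st[i,4]),np.round(c[i][::-1],1).tolist()) for i in np.argsort(-st[1:,4])+1 if st[i,4]>25][:4]
E
python3 - <<'E'
from h import *
a=cv2.imread("pics/top0.png")[:,:,::-1].copy(); b=cv2.imread("pics/side0.png")[:,:,::-1].copy()
for c in HUE:
    for n,i in (("top",a),("side",b)):
        for ar,rc in blobs(i,c): print(c,n,ar,rc,at_z(n,rc,145 if n=="top" else 130))
# rack
g=cv2.cvtColor(a,cv2.COLOR_RGB2GRAY); print(g[270:300:10,190:370:6])
m=(g[255:312,190:370]>150).astype(np.uint8)
ys,xs=np.nonzero(m); r=cv2.minAreaRect(np.c_[xs+190,ys+255].astype(np.float32)); print(r)
for p in cv2.boxPoints(r): print(p,at_z("top",(p[1],p[0]),18))
x=cv2.resize(a[190:315,190:370],None,fx=4.4,fy=4.4,interpolation=cv2.INTER_CUBIC); cv2.imwrite("pics/topcrop.png",x[:,:,::-1])
E
```

```text
red top 103 [227.2, 232.7] [600.9 135.6 145. ]
red top 71 [218.0, 221.2] [627.4 168.7 145. ]
red side 306 [272.3, 240.1] [591.8 220.7 130. ]
red side 160 [249.7, 238.5] [628.4 169.2 130. ]
yellow top 90 [156.2, 312.2] [807.6 -91.2 145. ]
yellow top 68 [215.9, 261.8] [633.1  53.4 145. ]
yellow top 64 [229.4, 268.1] [594.4  35.4 145. ]
yellow top 62 [169.9, 258.9] [767.6  62.5 145. ]
yellow side 296 [237.9, 260.8] [600.9 112.7 130. ]
yellow side 161 [215.6, 261.4] [634.7  52.6 130. ]
yellow side 123 [174.7, 227.5] [782.7 -22.1 130. ]
yellow side 118 [218.1, 207.2] [745.6 127.4 130. ]
green top 59 [212.9, 302.5] [641.4 -62.  145. ]
green top 28 [229.1, 295.8] [595.  -42.8 145. ]
green side 188 [206.9, 280.4] [607.9   3.9 130. ]
green side 121 [184.3, 281.3] [643.5 -64.7 130. ]
blue top 80 [224.3, 337.1] [ 608.5 -159.3  145. ]
blue top 71 [210.6, 341.7] [ 647.7 -173.   145. ]
blue side 177 [178.5, 300.7] [ 609.6 -109.   130. ]
blue side 114 [157.8, 299.4] [ 648.8 -175.8  130. ]
[[106 103  94 130 133 133 135 132 133 131 129 111 125 102 117 121 118 122
   74 133  76 112  79 122 129  67 135 134 103 103]
 [100 100 101 127  73 132  87 110 133 130 126  63 123  92  93 111  76 128
   75 124 112 125 125  69 140  77 121 136 105 105]
 [101 103 106 131  73 121 124  80 135 136 137  77 118 124  70 108  72 128
   83  97 130 134 132  72 122 126  69 136  99 104]]
((0.0, 0.0), (0.0, 0.0), 0.0)
[0. 0.] [1388.9  936.9   18. ]
[0. 0.] [1388.9  936.9   18. ]
[0. 0.] [1388.9  936.9   18. ]
[0. 0.] [1388.9  936.9   18. ]
```

View pics/topcrop.png

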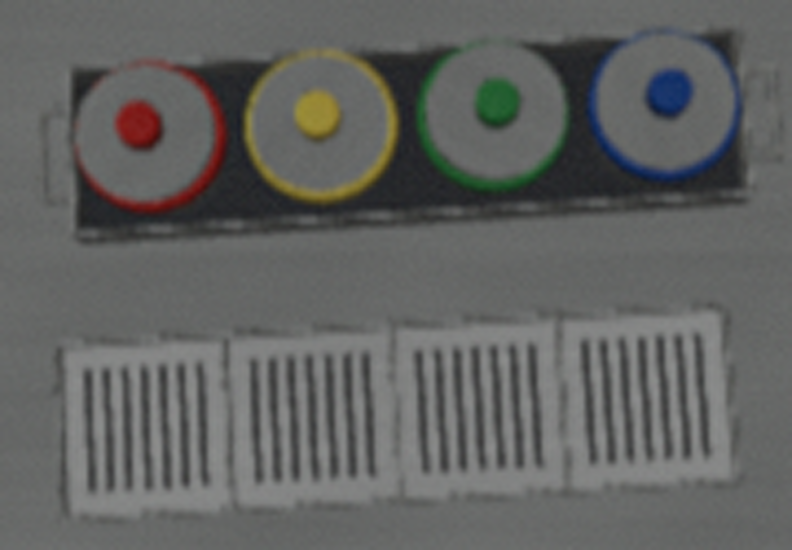

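The crop agrees with the colour fit. Knobs are at (125,138), (115,318), (102,497) and (92,670) in the crop, and the bay centres are near (430,147), (416,314), (406,480) and (398,647).

```bash
python3 - <<'E'
from h import *
P=[at_z("top",(190+y/4.4-.4,190+x/4.4-.4),3) for x,y in [(147,430),(314,416),(480,406),(647,398)]]
print(P)
Y=np.array([172.5,57.5,-57.5,-172.5]); P=np.array(P); print(P.mean(0), np.polyfit(Y,P[:,:2],1))
C=[at_z("top",(190+y/4.4-.4,190+x/4.4-.4),3) for x,y in [(68,352),(722,312),(733,475),(70,514)]]; print(C,np.mean(C,0))
a=cv2.imread("pics/side0.png")[:,:,::-1].copy(); 
for p in P: print(proj("side",p))
E
```

```text
[array([438.1, 177. ,   3. ]), array([447.7,  61.6,   3. ]), array([454.5, -52.9,   3. ]), array([ 460., -168.,    3.])]
[450.075   4.425   3.   ] [[-6.30434783e-02  9.99565217e-01]
 [ 4.50075000e+02  4.42500000e+00]]
[array([491.9, 232.9,   3. ]), array([ 519.3, -220.9,    3. ]), array([ 407.5, -225.8,    3. ]), array([380.8, 229. ,   3. ])] [449.875   3.8     3.   ]
[315.47272564 305.25663669]
[278.63155328 322.85155705]
[246.01061346 339.55784919]
[216.37611324 355.26919941]
```

Request:
apply_moves:
  targets: "0 0 0.123 0 0 -3 8.5; 0 0 0.246 -2 -8 -3 8.5; 0 0 0.246 -10 -20 -3 8.5; 0 0 0.246 -20 -25 -3 8.5; 0 0 0.246 -22 -25 -3 8.5"
  force: 40

```text
time: 1.6
tool_pos: [274.0, -433.8, 261.1]
tcp_rot: [-180.0, 0.0, -90.0]
ft_force: [0.2, 0.3, 0.1]
finger_gap: 85.0
```

Request:
apply_moves:
  targets: "0 0 0 -25.9 -37.4 6 8.5;0 0 0 -25.9 -37.4 6 8.5;0 0 0 -25.9 -37.4 6 8.5;0 0 0 -25.9 -37.4 6 8.5;0 0 0 -25.9 -37.4 6 8.5"

```text
time: 2.1
tool_pos: [478.3, -292.8, 228.7]
tcp_rot: [-180.0, -0.0, -90.0]
ft_force: [1.3, -0.0, 0.2]
finger_gap: 84.8
```

Request:
apply_moves:
  targets: "0 0 0 -11.8 -17.0 2.8 8.5;0 0 0 -11.8 -17.0 2.8 8.5;0 0 0 -11.8 -17.0 2.8 8.5;0 0 0 -11.8 -17.0 2.8 8.5;0 0 0 -11.8 -17.0 2.8 8.5"

```text
time: 2.6
tool_pos: [649.3, -171.9, 198.2]
tcp_rot: [179.9, 0.1, -89.8]
ft_force: [-0.6, 0.6, -1.0]
finger_gap: 84.7
```

```bash
python3 - <<'E'
from h import *
s=sense(); a=snapshot("wrist"); print(s["tool_pos"],s["tcp_rot"])
cv2.imwrite("pics/w1.png",a[:,:,::-1])
for c in ("blue","green"):
    for ar,rc in blobs(a,c): print(c,ar,rc,at_z("wrist",rc,145,s),at_z("wrist",rc,130,s))
for q in ("lid_blue_knob","lid_green_knob"):
    for r in place_of("wrist",q): print(q,r["at"],r["confidence"],at_z("wrist",r["at"],130,s))
E
```

```text
[ 649.278864   -171.87444422  198.21174978] [ 1.79915817e+02  1.27736377e-01 -8.97686494e+01]
blue 1487 [232.3, 283.1] [ 651.7 -173.5  145. ] [ 645.8 -173.6  130. ]
blue 1125 [169.4, 289.3] [ 694.6 -177.2  145. ] [ 691.9 -177.6  130. ]
green 606 [243.8, 120.0] [642.8 -61.5 145. ] [636.1 -53.1 130. ]
green 522 [168.3, 152.5] [695.  -90.4 145. ] [692.3 -84.2 130. ]
lid_blue_knob [227.0, 282.1] 0.65 [ 649.9 -172.9  130. ]
lid_green_knob [238.2, 132.4] 0.58 [640.6 -63.  130. ]
```

View pics/w1.png

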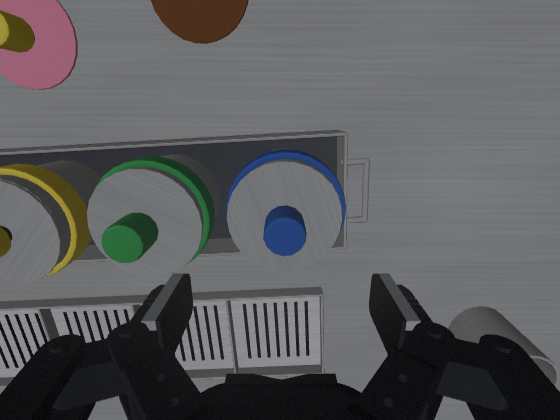

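The knobs line up, with blue measuring about (649,−173). I'll descend, grip and lift.

Request:
apply_moves:
  targets: "0 0 0 0.1 0 4 6;0 0 0 0.1 0 7 6;0 0 0 0.1 0 8.5 6;0 0 0 0.1 0 8.5 6;0 0 0 0.1 0 8.5 2"
  force: 40

```text
time: 3.25
tool_pos: [646.9, -178.3, 117.2]
tcp_rot: [-179.9, -0.0, -90.1]
ft_force: [0.4, -0.3, 0.2]
finger_gap: 46.9
```

Request:
apply_moves:
  targets: "0 0 0 0 0 0 2;0 0 0 0 0 0 2;0 0 0 0 0 0 2;0 0 0 0 0 0 2;0 0 0 0 0 0 2"
  force: 40

```text
time: 3.75
tool_pos: [648.2, -178.1, 118.7]
tcp_rot: [-179.8, -0.1, -90.0]
ft_force: [-2.1, -1.3, 7.3]
finger_gap: 29.1
```

```bash
python3 - <<'E'
from h import *
for i in range(4):
    a=snapshot("wrist"); s=sense(); print(s["time"],s["tool_pos"].round(1),s["ft_force"].round(1),s["wrist_torque"].round(2),s["finger_gap"].round(1),s["qd"].round(1))
cv2.imwrite("pics/w2.png",a[:,:,::-1])
E
```

```text
Traceback (most recent call last):
AttributeError: 'float' object has no attribute 'round'
```

Request:
apply_moves:
  targets: "0 0 0 0 0 -0.5 2;0 0 0 0 0 -1.5 2;0 0 0 0 0 -2.5 2;0 0 0 0 0 -3.5 2;0 0 0 0 0 -3.5 2"
  force: 50

```text
time: 4.3
tool_pos: [648.1, -177.7, 153.5]
tcp_rot: [-179.8, -0.1, -90.0]
ft_force: [0.4, -0.7, -1.0]
finger_gap: 28.5
```

```bash
python3 - <<'E'
from h import *
for i in range(2):
    a=snapshot("wrist"); s=sense(); print(s["time"],s["tool_pos"].round(1),s["ft_force"].round(1),s["wrist_torque"].round(2),s["finger_gap"].round(1),s["qd"].round(1))
cv2.imwrite("pics/w3.png",a[:,:,::-1])
E
```

```text
Traceback (most recent call last):
AttributeError: 'float' object has no attribute 'round'
```

```bash
cat >> h.py <<'E'
def st():
    s=sense(); print(round(s["time"],2),np.round(s["tool_pos"],1),np.round(s["tcp_rot"],1),np.round(s["ft_force"],1),np.round(s["wrist_torque"],2),round(float(s["finger_gap"]),1)); return s
E
python3 - <<'E'
from h import *
s=st(); a=snapshot("wrist"); st()
cv2.imwrite("pics/w3.png",a[:,:,::-1])
E
```

```text
4.35 [ 647.6 -177.5  152.3] [-179.9   -0.   -90. ] [ 0.4  0.2 -0.5] [-0.07  0.02 -0.02] 28.8
4.4 [ 647.1 -177.4  151.2] [-179.9   -0.   -90. ] [-0.   0.6 -1.2] [-0.01 -0.01 -0.03] 29.0
```

View pics/w3.png

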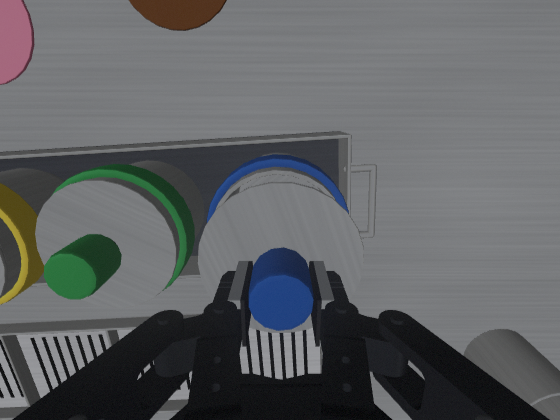

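The blue lid is held level, with the knob between the pads at (288,282). I'll carry it over bay 4.

Request:
apply_moves:
  targets: "0 0 0 0 1.5 -2 2;0 0 0 -0.2 5 -2 2;0 0 0 -0.5 9.5 -2 2;0 0 0 -0.7 14 -1 2;0 0 0 -0.9 17.5 0 2"

```text
time: 4.9
tool_pos: [469.4, -167.9, 149.7]
tcp_rot: [180.0, 0.0, -90.0]
ft_force: [0.4, -0.6, -0.1]
finger_gap: 28.7
```

Request:
apply_moves:
  targets: "0 0 0 0 1 0.5 2;0 0 0 0 1.3 1 2;0 0 0 0 1.3 2 2;0 0 0 0 1.3 2 2;0 0 0 0 1.3 2 2"

```text
time: 5.4
tool_pos: [459.5, -168.2, 130.4]
tcp_rot: [180.0, 0.0, -90.0]
ft_force: [-0.1, -0.8, 0.3]
finger_gap: 28.2
```

```bash
python3 - <<'E'
from h import *
s=st(); a=snapshot("wrist"); st(); b=snapshot("side"); c=snapshot("top"); st()
cv2.imwrite("pics/w4.png",a[:,:,::-1]);cv2.imwrite("pics/s4.png",b[:,:,::-1]);cv2.imwrite("pics/t4.png",c[:,:,::-1])
print(blobs(a,"blue"),blobs(b,"blue"),[(x[1],at_z("side",x[1],146)) for x in blobs(b,"blue")])
# rack bay outline predictions in wrist image, z=18 corners of bay 4 from current estimate
for dx,dy in((61,-231.5),(61,231.5),(-61,-231.5)):
    th=np.radians(3.6); print(proj("wrist",[450+dx*np.cos(th)-dy*np.sin(th),4+dx*np.sin(th)+dy*np.cos(th),18],s))
E
```

```text
5.4 [ 459.5 -168.2  130.4] [180.   0. -90.] [-0.1 -0.8  0.3] [0.02 0.05 0.03] 28.2
5.45 [ 459.6 -168.3  130.7] [-180.    0.  -90.] [ 0.5 -0.4 -0.9] [-0.06 -0.03  0.04] 29.1
5.55 [ 459.5 -168.3  130.9] [-180.   -0.  -90.] [ 0.3  0.5 -0.3] [-0.02 -0.03  0.01] 28.4
[(4163, [290.8, 279.7])] [(182, [178.4, 300.7])] [([178.4, 300.7], array([603.6, -95.6, 146. ]))]
[130.44746803 349.70981733]
[ 167.07335192 -214.16483744]
[267.77186525 348.83205003]
```

View pics/w4.png

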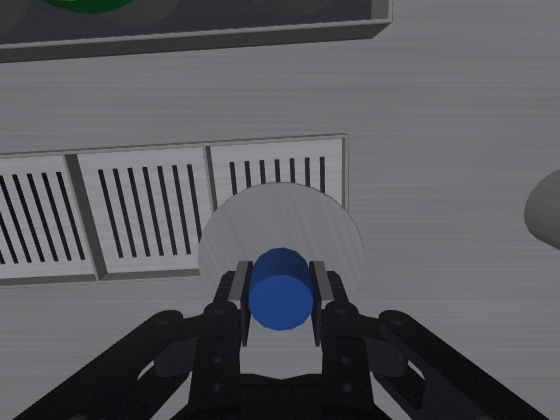

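The lid sits over bay 4. The rack's far right corner shows at (134,348) against a predicted (130,350), so the error is about 2–3 mm. I'll lower it.

Request:
apply_moves:
  targets: "0 0 0 -0.1 0 3 2;0 0 0 -0.1 0 6 2;0 0 0 -0.1 0 8.5 2;0 0 0 -0.1 0 10 2;0 0 0 -0.1 0 10 2"

```text
time: 6.05
tool_pos: [457.1, -166.3, 28.3]
tcp_rot: [179.8, 0.1, -90.0]
ft_force: [-1.5, 0.3, -0.8]
finger_gap: 28.6
```

Request:
apply_moves:
  targets: "0 0 0 0 0 0.1 2;0 0 0 0 0 0.2 2;0 0 0 0 0 0.3 2;0 0 0 0 0 0.35 2;0 0 0 0 0 0.35 2"

```text
time: 6.55
tool_pos: [459.0, -167.4, 27.5]
tcp_rot: [-180.0, -0.0, -90.0]
ft_force: [0.2, -0.3, -1.4]
finger_gap: 28.5
```

Request:
apply_moves:
  targets: "0 0 0 0 0 0.1 2;0 0 0 0 0 0.15 2;0 0 0 0 0 0.2 2;0 0 0 0 0 0.2 2;0 0 0 0 0 0.2 2"

```text
time: 7.05
tool_pos: [458.7, -167.3, 25.6]
tcp_rot: [180.0, 0.0, -90.0]
ft_force: [-2.7, 1.8, 6.7]
finger_gap: 28.6
```

Request:
apply_moves:
  targets: "0 0 0 0 0 0.1 2;0 0 0 0 0 0.15 2;0 0 0 0 0 0.2 2;0 0 0 0 0 0.2 2;0 0 0 0 0 0.2 2"

```text
time: 7.55
tool_pos: [458.7, -167.3, 25.5]
tcp_rot: [180.0, 0.0, -90.0]
ft_force: [-14.8, 6.7, 29.7]
finger_gap: 28.5
```

Contact at TCP z≈25.6. I'll relieve the pressure, release and back off.

Request:
apply_moves:
  targets: "0 0 0 0 0 -0.15 2;0 0 0 0 0 -0.2 2;0 0 0 0 0 -0.2 5.5;0 0 0 0 0 -0.2 5.5;0 0 0 0 0 -0.2 5.5"

```text
time: 8.05
tool_pos: [458.5, -167.2, 24.8]
tcp_rot: [180.0, 0.0, -90.0]
ft_force: [0.5, -0.2, 0.1]
finger_gap: 54.3
```

Request:
apply_moves:
  targets: "0 0 0 0 0 -1 6;0 0 0 0 0 -5 6;0 0 0 0 0 -10 6;0 0 0 -4 -5 -14 7;0 0 0 -8 -9 -15 7"

```text
time: 8.55
tool_pos: [529.2, -109.1, 171.3]
tcp_rot: [-179.6, -0.1, -90.2]
ft_force: [0.5, -0.7, 0.7]
finger_gap: 70.4
```

Request:
apply_moves:
  targets: "0 0 0 -2 -5 -0.5 7;0 0 0 -2.5 -9.5 -0.5 7;0 0 0 -2.5 -9.5 -0.5 7;0 0 0 -2.5 -9.5 -0.5 7;0 0 0 -2.5 -9.5 -0.5 7"

```text
time: 9.05
tool_pos: [621.0, -83.2, 171.4]
tcp_rot: [180.0, -0.0, -90.0]
ft_force: [-0.6, -0.4, -0.1]
finger_gap: 69.9
```

```bash
python3 - <<'E'
from h import *
s=st(); a=snapshot("wrist"); b=snapshot("side"); st()
cv2.imwrite("pics/w5.png",a[:,:,::-1]);cv2.imwrite("pics/s5.png",b[:,:,::-1])
for r in place_of("wrist","lid_green_knob"): print(r["at"],r["confidence"],at_z("wrist",r["at"],130,s))
for ar,rc in blobs(a,"green"): print(ar,rc,at_z("wrist",rc,145,s),at_z("wrist",rc,130,s))
for ar,rc in blobs(b,"blue"): print(ar,rc,at_z("side",rc,37))
x=cv2.resize(b[130:350,190:420],None,fx=2.6,fy=2.6,interpolation=cv2.INTER_CUBIC)
y=cv2.resize(a,None,fx=0.5,fy=.5)
cv2.imwrite("pics/s5c.png",x[:,:,::-1])
E
```

```text
9.05 [621.  -83.2 171.4] [180.  -0. -90.] [-0.6 -0.4 -0.1] [-0.03 -0.05  0.01] 69.9
9.15 [621.  -83.5 172.2] [-179.9   -0.   -90.1] [ 0.8 -0.2 -0.2] [-0.06 -0.   -0.02] 69.8
[210.5, 245.8] 0.73 [642.7 -61.7 130. ]
157 [135.0, 222.2] [689.5 -52.4 145. ] [688.4 -49.7 130. ]
140 [179.6, 305.5] [ 631.8 -192.3   37. ]
113 [208.5, 357.2] [ 459.4 -168.6   37. ]
```

View pics/s5c.png

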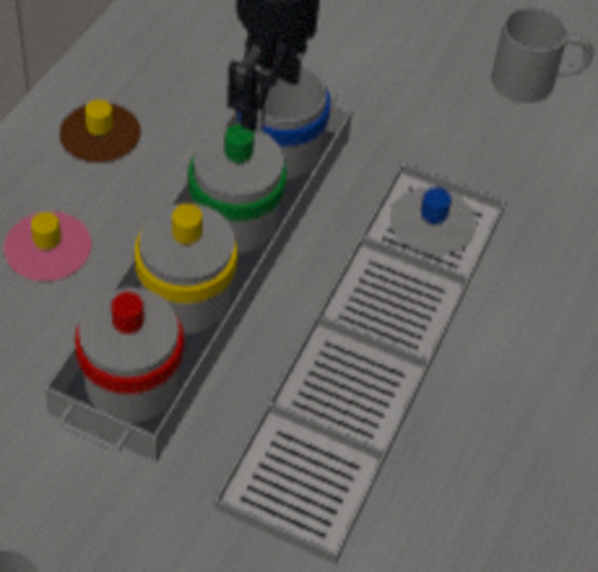

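The blue lid lies flat in the far-right bay, with its knob at (205,435) in the crop, and its pot is open. Green next: its knob is at (642.5,−62).

Request:
apply_moves:
  targets: "0 0 0 -2.1 -2.15 0 6.5;0 0 0 -2.1 -2.15 1 6.5;0 0 0 -2.1 -2.15 4 6.5;0 0 0 -2.1 -2.15 5.6 6.5;0 0 0 -2.1 -2.15 5.6 6.5"

```text
time: 9.7
tool_pos: [640.2, -62.0, 111.6]
tcp_rot: [179.7, 0.1, -90.0]
ft_force: [0.1, 0.6, -1.0]
finger_gap: 65.2
```

Request:
apply_moves:
  targets: "0 0 0 0 0 0 2;0 0 0 0 0 0 2;0 0 0 0 0 0 2;0 0 0 0 0 0 2;0 0 0 0 0 0 2"

```text
time: 10.2
tool_pos: [644.4, -62.3, 117.1]
tcp_rot: [-179.8, -0.0, -90.0]
ft_force: [-1.4, -0.1, 6.7]
finger_gap: 28.7
```

Request:
apply_moves:
  targets: "0 0 0 0 0 -0.5 2;0 0 0 0 0 -1.5 2;0 0 0 0 0 -3 2;0 0 0 0 0 -4.5 2;0 0 0 0 0 -4.5 2"

```text
time: 10.7
tool_pos: [645.4, -62.4, 164.4]
tcp_rot: [-179.7, -0.1, -90.0]
ft_force: [-0.1, -1.3, 0.8]
finger_gap: 28.5
```

```bash
python3 - <<'E'
from h import *
s=st(); a=snapshot("wrist"); st(); 
cv2.imwrite("pics/w6.png",a[:,:,::-1]); print(blobs(a,"green"),blobs(a,"yellow"))
E
```

```text
10.7 [645.4 -62.4 164.4] [-1.797e+02 -1.000e-01 -9.000e+01] [-0.1 -1.3  0.8] [-0.02 -0.01  0.06] 28.5
10.75 [644.7 -62.2 162.7] [-179.8   -0.   -90. ] [ 0.1  0.7 -0.7] [-0.03  0.03  0.01] 28.6
[(2465, [309.3, 279.9])] [(2734, [266.5, 91.9]), (2188, [199.5, 153.7]), (1784, [18.2, 108.9])]
```

View pics/w6.png

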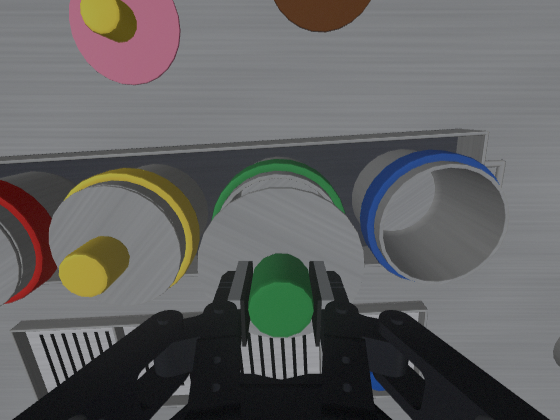

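Green is held level, with its knob at (300,281). I'll carry it to bay 3 at (452.5,−53).

Request:
apply_moves:
  targets: "0 0 0 0 1.5 0 2;0 0 0 -0.2 5.5 0 2;0 0 0 -0.5 10 0 2;0 0 0 -0.7 14.5 1 2;0 0 0 -0.9 18 2 2"

```text
time: 11.25
tool_pos: [460.9, -52.7, 139.1]
tcp_rot: [180.0, 0.0, -90.0]
ft_force: [-0.2, -0.8, 0.2]
finger_gap: 28.5
```

Request:
apply_moves:
  targets: "0 0 0 0 1 0.5 2;0 0 0 0 1.2 2 2;0 0 0 0 1.2 3.5 2;0 0 0 0 1.2 4 2;0 0 0 0 1.2 4 2"

```text
time: 11.75
tool_pos: [450.9, -52.8, 98.7]
tcp_rot: [179.9, 0.0, -90.0]
ft_force: [1.0, -0.3, -1.0]
finger_gap: 28.6
```

```bash
python3 - <<'E'
from h import *
s=st(); b=snapshot("side");  a=snapshot("wrist"); s2=st()
cv2.imwrite("pics/s7.png",b[:,:,::-1]); cv2.imwrite("pics/w7.png",a[:,:,::-1])
for ar,rc in blobs(a,"blue"): print("blue placed",ar,rc,at_z("wrist",rc,52,s2))
for dx,dy in((61,-231.5),(61,-115),(-61,-115),(61,0)):
    th=np.radians(3.6); print(proj("wrist",[449+dx*np.cos(th)-dy*np.sin(th),5+dx*np.sin(th)+dy*np.cos(th),18],s2))
E
```

```text
11.75 [450.9 -52.8  98.7] [179.9   0.  -90. ] [ 1.  -0.3 -1. ] [0.05 0.05 0.03] 28.6
11.85 [451.8 -53.  100.2] [-180.    0.  -90.] [-0.7  0.7 -0.4] [-0.   -0.01 -0.05] 28.5
blue placed 2091 [221.0, 447.7] [ 464.1 -162.1   52. ]
[122.92084561 523.63315906]
[133.84567093 355.72575241]
[285.88292812 353.91613431]
[144.41299573 193.31289435]
```

View pics/w7.png

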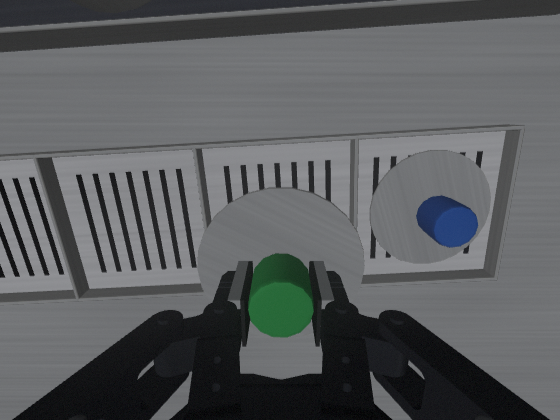

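Everything lines up: the rack corner is at (127,524) against a predicted (123,524), and the divider is at column 355. I'll lower it.

Request:
apply_moves:
  targets: "0 0 0 0 0 3 2;0 0 0 0 0 5.5 2;0 0 0 0 0 7 2;0 0 0 0 0 7.2 2;0 0 0 0 0 7.2 2"

```text
time: 12.35
tool_pos: [451.6, -53.0, 28.4]
tcp_rot: [-180.0, 0.0, -90.0]
ft_force: [0.8, -0.1, -0.7]
finger_gap: 28.6
```

Request:
apply_moves:
  targets: "0 0 0 0 0 0.1 2;0 0 0 0 0 0.2 2;0 0 0 0 0 0.2 2;0 0 0 0 0 0.2 2;0 0 0 0 0 0.2 2"

```text
time: 12.85
tool_pos: [451.4, -53.0, 26.3]
tcp_rot: [-180.0, -0.0, -90.0]
ft_force: [0.1, -0.5, -0.7]
finger_gap: 28.8
```

Request:
apply_moves:
  targets: "0 0 0 0 0 0.1 2;0 0 0 0 0 0.15 2;0 0 0 0 0 0.15 2;0 0 0 0 0 0.15 2;0 0 0 0 0 0.15 2"

```text
time: 13.35
tool_pos: [451.2, -53.0, 24.5]
tcp_rot: [180.0, 0.0, -90.0]
ft_force: [-0.5, -0.2, -0.2]
finger_gap: 28.6
```

Request:
apply_moves:
  targets: "0 0 0 0 0 0.05 2;0 0 0 0 0 0.1 2;0 0 0 0 0 0.15 2;0 0 0 0 0 0.15 2;0 0 0 0 0 0.15 2"

```text
time: 13.85
tool_pos: [451.3, -53.0, 23.9]
tcp_rot: [180.0, -0.0, -90.0]
ft_force: [-6.0, 1.8, 11.4]
finger_gap: 28.9
```

Contact made. I'll release and go to yellow.

Request:
apply_moves:
  targets: "0 0 0 0 0 -0.1 2;0 0 0 0 0 -0.1 5.5;0 0 0 0 0 -0.1 5.5;0 0 0 0 0 -0.1 5.5;0 0 0 0 0 -0.1 5.5"

```text
time: 14.35
tool_pos: [451.2, -53.0, 23.9]
tcp_rot: [180.0, 0.0, -90.0]
ft_force: [-0.7, -0.1, 0.6]
finger_gap: 55.0
```

Request:
apply_moves:
  targets: "0 0 0 0 0 -1 6;0 0 0 0 0 -5 6;0 0 0 0 0 -10 6;0 0 0 -4 -4 -14 7;0 0 0 -7 -8 -14.7 7"

```text
time: 14.85
tool_pos: [520.2, 5.9, 172.0]
tcp_rot: [-179.6, -0.1, -90.2]
ft_force: [0.2, -0.7, 0.7]
finger_gap: 70.2
```

Request:
apply_moves:
  targets: "0 0 0 -2 -4 0 7;0 0 0 -3 -8.3 0 7;0 0 0 -3 -8.3 0 7;0 0 0 -3 -8.3 0 7;0 0 0 -3 -8.3 0 7"

```text
time: 15.35
tool_pos: [600.1, 35.8, 166.7]
tcp_rot: [180.0, -0.0, -90.0]
ft_force: [-0.1, -0.6, 0.7]
finger_gap: 69.9
```

```bash
python3 - <<'E'
from h import *
s=st(); a=snapshot("wrist"); b=snapshot("side"); st()
cv2.imwrite("pics/w8.png",a[:,:,::-1]);cv2.imwrite("pics/s8.png",b[:,:,::-1])
for r in place_of("wrist","lid_yellow_knob"): print(r["at"],r["confidence"],at_z("wrist",r["at"],130,s))
for c in("green","blue"):
  for ar,rc in blobs(b,c): print(c,ar,rc,at_z("side",rc,37))
x=cv2.resize(b[130:350,190:420],None,fx=2.6,fy=2.6,interpolation=cv2.INTER_CUBIC)
cv2.imwrite("pics/s8c.png",x[:,:,::-1])
E
```

```text
15.35 [600.1  35.8 166.7] [180.  -0. -90.] [-0.1 -0.6  0.7] [-0.02  0.03  0.03] 69.9
15.45 [600.1  35.6 167.3] [-179.9   -0.   -90. ] [ 0.6 -1.   0.3] [ 0.03 -0.02 -0.05] 69.8
[195.7, 248.5] 0.85 [632.6  54.9 130. ]
green 136 [207.9, 287.6] [625.1 -73.   37. ]
green 121 [238.9, 342.9] [449.5 -53.8  37. ]
blue 149 [179.9, 305.0] [ 632.5 -190.5   37. ]
blue 113 [208.4, 357.2] [ 459.6 -168.9   37. ]
```

View pics/w8.png

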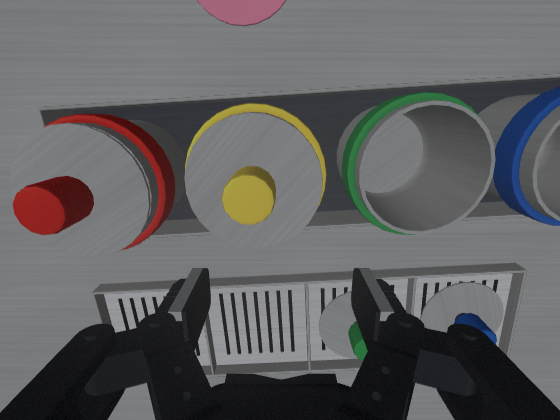

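Green is placed in bay 3. The yellow knob shows at (193,249), about (633.5,54). Grasping yellow.

Request:
apply_moves:
  targets: "0 0 0 -1.8 -3.4 0 6.5;0 0 0 -1.8 -3.4 0.5 6.5;0 0 0 -1.8 -3.4 3 6.5;0 0 0 -1.8 -3.4 5.1 6.5;0 0 0 -1.8 -3.4 5.1 6.5"

```text
time: 16.0
tool_pos: [631.8, 53.7, 112.1]
tcp_rot: [179.7, -0.0, -90.0]
ft_force: [-0.4, -0.0, -1.1]
finger_gap: 65.1
```

Request:
apply_moves:
  targets: "0 0 0 0 0 0 2;0 0 0 0 0 0 2;0 0 0 0 0 0 2;0 0 0 0 0 0 2;0 0 0 0 0 0 2"

```text
time: 16.5
tool_pos: [635.9, 53.9, 117.7]
tcp_rot: [-179.8, -0.0, -90.0]
ft_force: [-2.1, -0.9, 6.7]
finger_gap: 28.5
```

Request:
apply_moves:
  targets: "0 0 0 0 0 -0.5 2;0 0 0 0 0 -1.5 2;0 0 0 0 0 -3 2;0 0 0 0 0 -4.5 2;0 0 0 0 0 -4.5 2"

```text
time: 17.0
tool_pos: [636.9, 54.1, 164.6]
tcp_rot: [-179.7, 0.0, -90.0]
ft_force: [-0.1, 0.6, -0.3]
finger_gap: 28.6
```

```bash
python3 - <<'E'
from h import *
s=st(); a=snapshot("wrist"); st(); 
cv2.imwrite("pics/w9.png",a[:,:,::-1]); print(blobs(a,"yellow"))
E
```

```text
17.0 [636.9  54.1 164.6] [-179.7    0.   -90. ] [-0.1  0.6 -0.3] [ 0.   -0.01 -0.05] 28.6
17.05 [636.2  54.1 162.9] [-179.8    0.   -90. ] [-0.1 -0.6 -1.5] [-0.02  0.02 -0.03] 28.6
[(4255, [295.5, 280.1]), (1486, [177.0, 281.4]), (960, [12.3, 262.3])]
```

Yellow is held, with its knob at (295,280) as for the others. I'll carry it to bay 2 at (445.5,62).

Request:
apply_moves:
  targets: "0 0 0 0 1.5 0 2;0 0 0 -0.2 5.5 0 2;0 0 0 -0.5 10 0 2;0 0 0 -0.7 14.5 1 2;0 0 0 -0.8 18 2 2"

```text
time: 17.55
tool_pos: [452.3, 62.3, 139.2]
tcp_rot: [179.9, 0.0, -90.0]
ft_force: [-0.3, -0.5, -1.6]
finger_gap: 28.8
```

Request:
apply_moves:
  targets: "0 0 0 0 0.7 0.5 2;0 0 0 0 0.9 2 2;0 0 0 0 0.9 3.5 2;0 0 0 0 0.9 4 2;0 0 0 0 0.9 4 2"

```text
time: 18.05
tool_pos: [445.3, 62.1, 99.4]
tcp_rot: [179.9, -0.0, -90.0]
ft_force: [0.5, 0.2, -1.9]
finger_gap: 28.7
```

```bash
python3 - <<'E'
from h import *
a=snapshot("wrist"); s2=st()
cv2.imwrite("pics/w10.png",a[:,:,::-1])
th=np.radians(3.6)
for dx,dy in((61,231.5),(61,115),(61,0),(-61,0),(61,-115)):
    print(proj("wrist",[449+dx*np.cos(th)-dy*np.sin(th),5+dx*np.sin(th)+dy*np.cos(th),18],s2).round(1))
E
```

```text
18.1 [445.8  62.1 100.2] [180.   0. -90.] [ 0.7  0.5 -1.5] [0.01 0.01 0.  ] 28.5
[156.7  32.9]
[146.2 193.9]
[135.7 356. ]
[287.2 354.2]
[124.9 521.5]
```

View pics/w10.png

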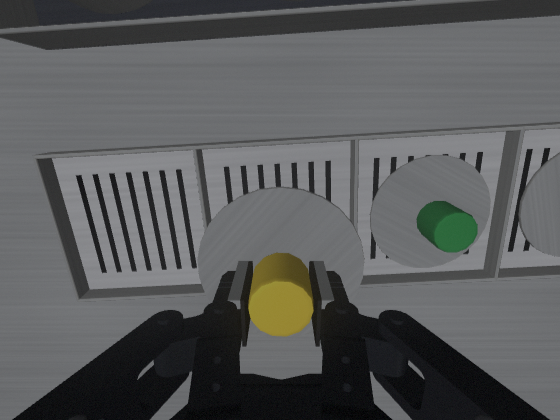

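The dividers are at columns 198 and 355 against a predicted 194 and 356, so the lid is centred. I'll lower it.

Request:
apply_moves:
  targets: "0 0 0 0 0 3 2;0 0 0 0 0 5.5 2;0 0 0 0 0 7 2;0 0 0 0 0 7.4 2;0 0 0 0 0 7.4 2"

```text
time: 18.6
tool_pos: [446.0, 62.1, 26.5]
tcp_rot: [180.0, 0.0, -90.0]
ft_force: [0.1, 0.0, -0.6]
finger_gap: 28.5
```

Request:
apply_moves:
  targets: "0 0 0 0 0 0.05 2;0 0 0 0 0 0.1 2;0 0 0 0 0 0.15 2;0 0 0 0 0 0.15 2;0 0 0 0 0 0.15 2"

```text
time: 19.1
tool_pos: [445.9, 62.1, 25.0]
tcp_rot: [-180.0, 0.0, -90.0]
ft_force: [0.4, 0.8, -2.0]
finger_gap: 28.9
```

Request:
apply_moves:
  targets: "0 0 0 0 0 0.05 2;0 0 0 0 0 0.1 2;0 0 0 0 0 0.15 2;0 0 0 0 0 0.15 2;0 0 0 0 0 0.15 2"

```text
time: 19.6
tool_pos: [445.8, 62.1, 24.5]
tcp_rot: [180.0, -0.0, -90.0]
ft_force: [-8.9, -0.2, 16.6]
finger_gap: 28.5
```

Contact at z 24.5. I'll release it and go to red at about (629,169).

Request:
apply_moves:
  targets: "0 0 0 0 0 -0.1 2;0 0 0 0 0 -0.1 5.5;0 0 0 0 0 -0.1 5.5;0 0 0 0 0 -0.1 5.5;0 0 0 0 0 -0.1 5.5"

```text
time: 20.1
tool_pos: [445.6, 62.1, 24.1]
tcp_rot: [180.0, 0.0, -90.0]
ft_force: [0.6, 0.5, 0.2]
finger_gap: 55.1
```

Request:
apply_moves:
  targets: "0 0 0 0 0 -1 6;0 0 0 0 0 -5 6;0 0 0 0 0 -10 6;0 0 0 -4 -4 -14 7;0 0 0 -7 -8 -14.7 7"

```text
time: 20.6
tool_pos: [514.8, 121.7, 172.5]
tcp_rot: [-179.5, 0.1, -90.1]
ft_force: [1.1, -0.6, 0.9]
finger_gap: 70.1
```

Request:
apply_moves:
  targets: "0 0 0 -2 -4 0 7;0 0 0 -3 -8.3 0 7;0 0 0 -3 -8.3 0 7;0 0 0 -3 -8.3 0 7;0 0 0 -3 -8.3 0 7"

```text
time: 21.1
tool_pos: [594.5, 150.9, 166.8]
tcp_rot: [180.0, -0.0, -90.0]
ft_force: [0.3, -0.0, -0.4]
finger_gap: 70.0
```

```bash
python3 - <<'E'
from h import *
s=st(); a=snapshot("wrist"); b=snapshot("side"); st()
cv2.imwrite("pics/w11.png",a[:,:,::-1]);cv2.imwrite("pics/s11.png",b[:,:,::-1])
for r in place_of("wrist","lid_red_knob"): print(r["at"],r["confidence"],at_z("wrist",r["at"],130,s))
print(blobs(a,"red"))
for c in("yellow","green","blue"):
  for ar,rc in blobs(b,c): print(c,ar,rc,at_z("side",rc,37))
E
```

```text
21.1 [594.5 150.9 166.8] [180.  -0. -90.] [ 0.3 -0.  -0.4] [-0.02 -0.01 -0.01] 70.0
21.2 [594.6 150.9 167.5] [-179.9    0.   -90. ] [ 0.  -0.  -0.3] [0.03 0.07 0.01] 70.0
[195.2, 243.6] 0.91 [627.3 173.  130. ]
[(2313, [196.6, 246.5]), (1302, [133.6, 279.2])]
yellow 221 [238.8, 267.3] [620.1  46.5  37. ]
yellow 147 [271.7, 325.4] [444.2  61.2  37. ]
yellow 117 [218.1, 207.1] [794.1  68.7  37. ]
yellow 117 [174.9, 227.3] [834.4 -93.3  37. ]
green 145 [208.0, 287.1] [626.1 -71.9  37. ]
green 122 [238.9, 342.9] [449.5 -53.8  37. ]
blue 197 [179.4, 298.5] [ 649.5 -182.7   37. ]
blue 111 [208.4, 357.2] [ 459.6 -168.9   37. ]
```

Request:
apply_moves:
  targets: "0 0 0 -2 -3.35 0 6.5;0 0 0 -2 -3.35 0.5 6.5;0 0 0 -2 -3.35 3 6.5;0 0 0 -2 -3.35 5.1 6.5;0 0 0 -2 -3.35 5.1 6.5"

```text
time: 21.75
tool_pos: [625.8, 170.5, 112.3]
tcp_rot: [179.7, -0.1, -90.0]
ft_force: [-0.9, -0.5, -1.1]
finger_gap: 65.0
```

Request:
apply_moves:
  targets: "0 0 0 0 0 0 2;0 0 0 0 0 0 2;0 0 0 0 0 0 2;0 0 0 0 0 0 2;0 0 0 0 0 0 2"

```text
time: 22.25
tool_pos: [629.8, 171.4, 118.0]
tcp_rot: [-179.8, 0.0, -90.0]
ft_force: [-1.9, -0.7, 6.7]
finger_gap: 28.2
```

Request:
apply_moves:
  targets: "0 0 0 0 0 -0.5 2;0 0 0 0 0 -1.5 2;0 0 0 0 0 -3 2;0 0 0 0 0 -4.5 2;0 0 0 0 0 -4.5 2"

```text
time: 22.75
tool_pos: [630.8, 171.6, 164.8]
tcp_rot: [-179.7, 0.1, -90.0]
ft_force: [1.1, -0.0, -0.9]
finger_gap: 28.8
```

```bash
python3 - <<'E'
from h import *
s=st(); a=snapshot("wrist"); st(); 
cv2.imwrite("pics/w12.png",a[:,:,::-1]); print(blobs(a,"red"))
E
```

```text
22.75 [630.8 171.6 164.8] [-1.797e+02  1.000e-01 -9.000e+01] [ 1.1 -0.  -0.9] [ 0.   -0.03 -0.  ] 28.8
22.8 [630.1 171.4 163.1] [-179.8    0.   -90. ] [ 0.8 -0.7 -1. ] [-0.04 -0.07 -0.02] 28.9
[(4358, [295.0, 280.3]), (1518, [177.7, 286.9])]
```

Red is held. I'll carry it to bay 1 at (438.5,175.5).

Request:
apply_moves:
  targets: "0 0 0 0 1.5 0 2;0 0 0 -0.1 5.5 0 2;0 0 0 -0.2 10 0 2;0 0 0 -0.3 14.5 1 2;0 0 0 -0.4 18 2 2"

```text
time: 23.3
tool_pos: [446.2, 175.1, 139.5]
tcp_rot: [180.0, -0.0, -90.0]
ft_force: [0.6, 0.3, -0.8]
finger_gap: 28.5
```

Request:
apply_moves:
  targets: "0 0 0 0 0.7 0.5 2;0 0 0 0 1 2 2;0 0 0 0 1 3.5 2;0 0 0 0 1 4 2;0 0 0 0 1 4 2"

```text
time: 23.8
tool_pos: [438.6, 174.9, 99.2]
tcp_rot: [179.9, -0.0, -90.0]
ft_force: [-0.4, -0.2, -1.9]
finger_gap: 28.6
```

```bash
python3 - <<'E'
from h import *
a=snapshot("wrist"); s2=st()
cv2.imwrite("pics/w13.png",a[:,:,::-1])
th=np.radians(3.6)
for dx,dy in((61,231.5),(-61,231.5),(61,115),(61,0)):
    print(proj("wrist",[449+dx*np.cos(th)-dy*np.sin(th),5+dx*np.sin(th)+dy*np.cos(th),18],s2).round(1))
E
```

```text
23.85 [439.1 175.  100. ] [180.  -0. -90.] [-0.4  0.8 -0.7] [ 0.03 -0.01  0.03] 28.5
[147.  189.2]
[295.6 212. ]
[136.3 353.4]
[125.5 518.8]
```

View pics/w13.png

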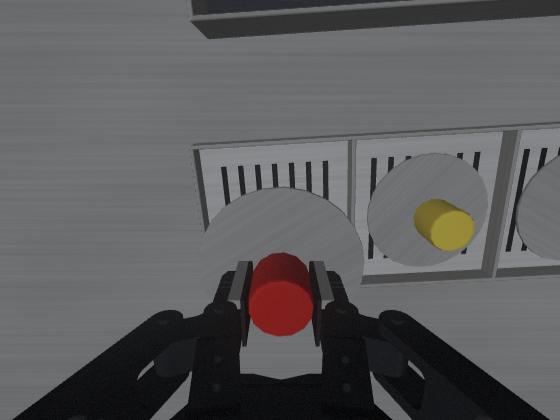

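The rack's left corner is at (147,194) against a predicted (147,189), and the divider is at column 352, so the lid is centred. Lowering it.

Request:
apply_moves:
  targets: "0 0 0 0 0 3 2;0 0 0 0 0 5.5 2;0 0 0 0 0 7 2;0 0 0 0 0 7.4 2;0 0 0 0 0 7.4 2"

```text
time: 24.35
tool_pos: [439.0, 175.2, 26.6]
tcp_rot: [180.0, -0.0, -90.0]
ft_force: [0.8, -0.2, -0.3]
finger_gap: 28.8
```

Request:
apply_moves:
  targets: "0 0 0 0 0 0.05 2;0 0 0 0 0 0.1 2;0 0 0 0 0 0.15 2;0 0 0 0 0 0.15 2;0 0 0 0 0 0.15 2"

```text
time: 24.85
tool_pos: [438.8, 175.3, 25.1]
tcp_rot: [-180.0, 0.0, -90.0]
ft_force: [0.1, 0.4, -1.5]
finger_gap: 28.0
```

Request:
apply_moves:
  targets: "0 0 0 0 0 0.05 2;0 0 0 0 0 0.08 2;0 0 0 0 0 0.08 2;0 0 0 0 0 0.08 2;0 0 0 0 0 0.08 2"

```text
time: 25.35
tool_pos: [438.7, 175.2, 24.9]
tcp_rot: [180.0, -0.0, -90.0]
ft_force: [-4.7, -1.8, 8.5]
finger_gap: 28.4
```

Contact made. I'll release and rise clear.

Request:
apply_moves:
  targets: "0 0 0 0 0 -0.05 2;0 0 0 0 0 -0.05 5.5;0 0 0 0 0 -0.05 5.5;0 0 0 0 0 -0.05 5.5;0 0 0 0 0 -0.05 5.5"

```text
time: 25.85
tool_pos: [438.7, 175.2, 24.5]
tcp_rot: [-180.0, 0.0, -90.0]
ft_force: [-0.2, -0.4, -0.1]
finger_gap: 55.3
```

Request:
apply_moves:
  targets: "0 0 0 0 0 -1 6;0 0 0 0 0 -5 6;0 0 0 0 0 -10 6;0 0 0 0 0 -15 6;0 0 0 4 0 -20 6"

```text
time: 26.35
tool_pos: [439.1, 145.9, 218.0]
tcp_rot: [-179.8, 0.1, -89.8]
ft_force: [1.4, -1.5, 0.5]
finger_gap: 60.1
```

Request:
apply_moves:
  targets: "0 0 0 5 1 -3 6;0 0 0 10 2 -5 6;0 0 0 14 3 -5 6;0 0 0 14 3 -5 6;0 0 0 14 3 -5 6"

```text
time: 26.85
tool_pos: [408.6, 2.8, 264.6]
tcp_rot: [-179.9, -0.0, -90.2]
ft_force: [0.5, 1.1, 0.5]
finger_gap: 60.2
```

```bash
python3 - <<'E'
from h import *
s=st(); b=snapshot("side"); a=snapshot("wrist"); st()
cv2.imwrite("pics/s14.png",b[:,:,::-1]); cv2.imwrite("pics/w14.png",a[:,:,::-1])
x=cv2.resize(b[130:350,190:420],None,fx=2.0,fy=2.0); y=np.zeros_like(a)
cv2.imwrite("pics/f14.png",b[:,:,::-1])
for c in HUE:
  for ar,rc in blobs(b,c): print(c,ar,rc,at_z("side",rc,37))
E
```

```text
26.85 [408.6   2.8 264.6] [-179.9   -0.   -90.2] [0.5 1.1 0.5] [0.   0.02 0.02] 60.2
26.95 [408.6   4.6 263.7] [-180.    0.  -90.] [0.3 0.3 0.2] [ 0.01 -0.01  0.02] 60.3
red 318 [271.7, 240.2] [627.  168.6  37. ]
red 157 [307.7, 307.1] [437.1 174.3  37. ]
yellow 311 [237.5, 261.3] [635.7  50.8  37. ]
yellow 148 [271.7, 325.3] [444.4  61.3  37. ]
yellow 124 [174.6, 227.5] [834.5 -94.6  37. ]
yellow 120 [218.2, 207.2] [793.6  68.9  37. ]
green 212 [206.9, 280.6] [643.3 -66.3  37. ]
green 119 [238.8, 342.9] [449.6 -54.1  37. ]
blue 216 [178.6, 299.1] [ 649.5 -186.4   37. ]
```

View pics/s14.png

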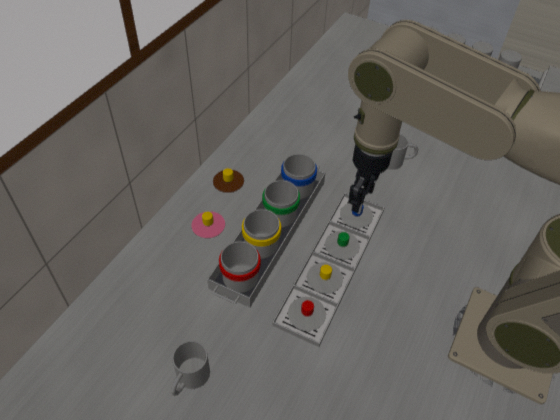

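View pics/w14.png

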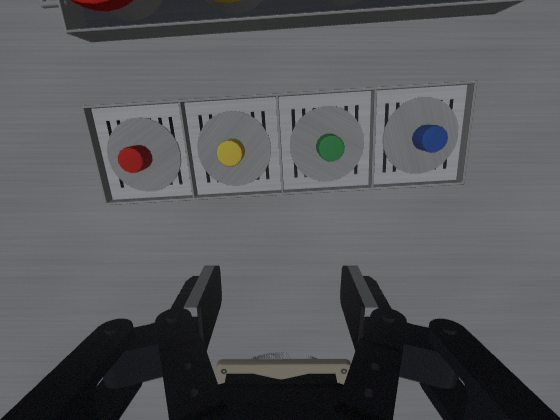

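All four lids lie flat, one per bay: red (158,135), yellow (152,231), green (147,330) and blue (138,430). The pots are open, the mugs haven't moved, and the arm is clear.

```bash
python3 -c "
from h import *
st(); print(hand_in())"
```

```text
26.95 [408.6   4.6 263.7] [-180.    0.  -90.] [0.3 0.3 0.2] [ 0.01 -0.01  0.02] 60.3
the job is handed in; nothing more can be done
None
```

All four lids are off and lie flat, knob up, one to a bay. From left to right they are red, yellow, green and blue, the same order as their pots. I handed the job in at about 27 s of the 99 s allowed.

- **Lids:** I gripped each lid by its knob, set it down until I felt contact, and let go only then. No lid was dropped. The hardest press was about 30 N, when setting down the blue lid.
- **Final checks:** The last wrist picture shows each lid flat and within its own bay. The last side picture shows all four pots open and the left mug upright where it was. In that picture the arm hides most of the blue lid and part of the right mug. The right mug was last in full view, in its place, after the first lid was set down.
- **Disagreements:** The rack edges and dividers were up to about 6 pixels (roughly 4 mm) from where I predicted. That is well inside the 10–12 mm of play in each bay. No check failed, and the gripper was clear of everything at hand-in.

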